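# Release a clamped slide carrier and load it in the scanner

## Task

Flip the toggle clamp on the loading jig fully open, so that it stays open by itself, then lift the freed slide carrier out and lay it in the empty nest on the scanner's tray, flat and pushed flush against the nest's side stops and end stop. Keep the carrier level and set it down gently, never pull it out from under the clamp, and leave the other carrier and everything else on the bench where they are.

Things in the scene. Friction and masses are not known exactly. Their poses are not given: they have to be found in the camera images.
- clamp (a joint): the toggle clamp's steel arm, hinged on the jig; angle in rad: 0 closed (arm level, its rubber foot pressing on the carrier), 1.57 upright (dead centre), 2.05 fully open against its stop, leaning back away from the carrier. Its heavy arm (0.36 kg) works over centre: let go below about 1.5 it falls shut, beyond about 1.65 it falls open and stays. Lifting it by its cross bar takes 2 to 3 N at the start, less as it rises
- clamp_bar (a point): middle of the clamp arm's cross bar: round, 16 mm in diameter, 100 mm long (50 mm out on either side of the 16 mm wide, 12 mm thick arm), along the jig's y axis, at the free end of the arm, 115 mm from the hinge. Closed, its axis is level with the hinge, 85 mm above the table, over the middle of the carrier, 39 mm above the carrier's top. Its axes turn with the arm
- clamp_hinge (a point): point on the hinge axis (along the jig's y axis), 115 mm from the jig's origin along x and 85 mm above the table. Steel cheeks round it reach 96 mm above the table, 34 mm across, from x = 103 to 137 mm in the jig's frame. In the jig's x-z plane the bar is at x = 115 - 115 cos(joint), z = 85 + 115 sin(joint) mm
- jig: aluminium loading jig, fixed; origin on the table under the middle of the clamped carrier, x along its length towards the clamp's hinge, z up. Base plate 12 mm thick, 90 mm wide, x = -95 to 150 mm. Two blocks hold the carrier's underside 34 mm above the table; 8 mm pins beside its long edges at x = +-58 mm and a stop at each end, 44 mm high, keep it in; its long edges are free for x = -50 to 50 mm
- carrier_mid (a point): centre (half-way up) of the loose slide carrier to be moved: aluminium plate 150 x 50 x 12 mm, 0.14 to 0.26 kg, a glass slide let into its top; x along its length, y across, z up. The two ends are alike: either way round will do. In the jig its centre is 40 mm above the table
- seat (a point): where the carrier's centre must come in the empty nest: carrier's length along this frame's x, z up; 64 mm above the table. Carrier rests on two blocks whose top is 6 mm below this point. Two side stops on the +y side (faces at y = +25 mm) and one end stop on the +x side (face at x = +75 mm); -y and -x sides are open. Flush against all stops, the carrier's centre is at this point
- spare_mid (a point): centre of the other, identical carrier (0.2 kg), already loaded in the occupied nest; that nest lies beside the empty one, 130 mm away across the carriers' width (either side of it). It stays there
- scanner: white slide scanner, fixed; origin on the table under the middle of its run-out tray; tray 280 (x) x 240 mm, top 30 mm above the table, from y = -100 to 140 mm. Its housing, 360 (x) x 300 x 200 mm high, stands from y = 135 to 435 mm. The nests are at x = +-65 mm, y = 0, their end stops towards the housing
- bottle_mid (a point): centre of a bystander: amber dropper bottle, 48 mm across, 120 mm tall, standing beside the clamp end of the jig, on its +y side, about 100 mm from its middle line
- dishes_mid (a point): centre of a bystander: stack of two covered clear petri dishes, 90 mm across, 32 mm high, lying beside the jig on its -y side, about 120 mm from its middle line
- slide_box_mid (a point): centre of a bystander: grey slide box 92 x 152 x 37 mm
- beaker_mid (a point): centre of a bystander: glass beaker, 68 mm across, 90 mm tall
- mouse_mid (a point): centre of a bystander: black computer mouse, about 100 x 62 x 35 mm
- tip_rack_mid (a point): centre of a bystander: pipette-tip rack 85 x 122 x 59 mm
- marker_mid (a point): centre of a bystander: marker pen lying, about 130 mm long, 17 mm thick
- nest_free: the empty nest, fixed on the tray; origin 34 mm straight below the seat point, same axes. Base plate 170 x 66 x 6 mm; two carrying blocks 30 x 44 mm, top 28 mm above the origin, at x = +-50 mm; side stops at x = -67 to -43 and 43 to 67 mm, end stop 36 mm wide, all 8 mm thick, rising 9 mm above the blocks
- carrier: the same loose carrier to be moved, its origin at the middle of its underside (6 mm below its centre)
There are look-alikes about, which are no part of the job. What is shaped like the carrier but brown, pink or purple is not meant.

How it is judged:
On the way, in this order (a step that is already met when the one before it is completed fails the run):
1. the clamp arm is open past centre while the carrier still lies in the jig (value of joint clamp above 1.7 rad and z of carrier_mid in the frame of jig below 0.055 m and distance of carrier_mid from where it was at the start of the episode below 0.02 m), for 0.2 s.
2. the carrier is lifted clear of the jig with the clamp open (value of joint clamp above 1.7 rad and z of carrier_mid in the frame of jig above 0.08 m), for 0.1 s.
At the end, for the whole second after the job is handed in: The carrier lies flat in the empty nest, let go and at rest, flush with both side stops and the end stop (centre within 3.5 mm along and across, 3 mm in height, 0.05 rad in direction, tilt under 0.04 rad); the clamp is open (beyond 1.7 rad); the other carrier is where it was (8 mm) (x of carrier_mid in the frame of seat between -0.0035 and 0.0035 m and y of carrier_mid in the frame of seat between -0.0035 and 0.0035 m and z of carrier_mid in the frame of seat between -0.003 and 0.003 m and angle between the x axis of carrier_mid and the x axis of seat, either way round below 0.05 rad and angle between carrier_mid's own z axis and vertical below 0.04 rad and linear speed of carrier below 0.02 m/s and contact force between the fingers and carrier below 0.1 N and value of joint clamp above 1.7 rad and distance of spare_mid from where it was at the start of the episode below 0.008 m); the robot touches nothing.
It fails at once if the carrier is pulled up or out while the clamp is not past centre (value of joint clamp below 1.5 rad and distance of carrier_mid from where it was at the start of the episode above 0.015 m).
It fails at once if the carrier is tipped more than 0.6 rad (angle between carrier_mid's own z axis and vertical above 0.6 rad).
It fails at once if the carrier is dropped or rammed into the nest (over 60 N) (contact force between carrier and nest_free above 60 N).
It fails at once if the other carrier is pushed out of its place (distance of spare_mid from where it was at the start of the episode above 0.015 m).
It fails at once if a bystander is pushed more than 30 mm or knocked over (distance of any of bottle_mid, dishes_mid, slide_box_mid, beaker_mid, mouse_mid, tip_rack_mid, marker_mid from where it was at the start of the episode above 0.03 m or angle between any of bottle_mid, dishes_mid, slide_box_mid, beaker_mid, mouse_mid, tip_rack_mid, marker_mid's own z axis and vertical above 0.6 rad).
It also fails if it takes over 58 s, if anything falls off the work surface, if the arm or the gripper's body presses on something with over 40 N, if the wrist force passes 120 N, or if a joint passes its speed limit or range.

## Robot

A 6-joint arm with a two-finger parallel gripper is mounted at the origin on the work surface. World frame = base frame: x ahead of the robot, y to its left, z up, the work surface at z = 0. Lengths are in m, angles in rad, forces in N, time in s.
With the tool pointing down it reaches from about 0.3 to 0.775 m from the base axis. Payload 14.6 kg.
Tool frame: the origin (TCP) lies between the finger pads; the fingertips stand 19 mm ahead of it and the grasp point (between the pads) is the TCP (ctrl.finger_overhang is the distance from the TCP to the fingertips, in m); z points along the fingers, y is the direction in which the jaws open and shut (so a half turn about z gives the same grasp; the last joint's range is limited). The gripper opens to 94 mm and grips with 3 to 60 N. Pads are 16 mm wide; open, the fingers measure 119 mm over their backs; the gripper's body (75 mm by 177 mm) begins 78 mm behind the grasp point.
Start: joints at [1.23, 0.3, 1.521, -0, 1.321, -0.067], TCP at [0.149, 0.53, 0.224] pointing down, gripper open.
Joint ranges: [-3.03, 3.03], [-0.79, 2.21], [0.23, 2.52], [-1.04, 4.18], [0, 3.07], [-2.55, 2.55]. Speed limits (rad/s): [2.22, 2.22, 2.57, 3.14, 3.14, 3.14].

## Interface

Orientations are given as [roll, pitch, yaw] about the fixed x, y, z axes, in that order (R = Rz(yaw) Ry(pitch) Rx(roll)).
In Python, from station import ctrl gives the robot as it stands.
- The arm moves only by the tool send_rows, never from a script. Its argument "series" is a list of rows, each a list of 7 numbers: the turn, a rotation vector about the tool's x, y, z in degrees, then the shift along the tool's x, y, z in m, then the gripper's target within -1 to 1 (fully open at 1, half-way at 0, shut at -1). A call has 1 to 8 rows; each row is the pose to reach, as a shift and turn from the pose commanded when the call began, along the tool's axes at that moment; what a row does not reach only later rows make up. A row lasts 1/10 s, in which the tool goes at most 50 mm and 8.59 degrees, less where a joint would pass 70% of its speed; a pose out of reach is approached as far as the arm can. A call with a gripper value outside its range is refused whole. The fingers move at their own pace and stop on an object; "force" is the grip in N (left out, the last holds). Time passes only in rows, so rows that repeat a pose let the fingers close. It gives the time, the measured TCP pose, the force and the opening at its end, in the units of the state.
- ctrl.get_obs(): the state, without advancing time (a new reading comes with each control period).
- ctrl.camera(name): name is "scene" or "side" or "wrist"; returns a dict with "pixels" (400x640x3 uint8, red, green, blue), "z_map" (400x640 float32, m along the optical axis (not along the pixel's ray), 0 where there is no reading), "fov_y" (degrees; the focal length in pixels is half the picture's height over the tangent of half this angle, whatever the lens; pixels are square), "cx", "cy" (the principal point, pixels), "k1" (the pictures are not rectified: a ray, as slopes to the right and down, at radius r is drawn at 1 + k1 r^2 times it, then the intrinsics apply), "R" (3x3) and "t" (3): a world point X has camera coordinates R X + t. Camera axes: x right, y down, z forward; pixel columns grow to the right and rows downward; lengths in m; the calibration is good to about 2 mm. A picture is of the moment at which its call begins.
- ctrl.hand_in(): hands the job in, once; it reports no verdict.
The state is a dict: "time_s": time; "qpos": joint angles; "joint_vel": joint speeds; "tau": joint torques, N m; "ee_pos": TCP position; "eef_rot": TCP orientation; "force": force on the tool from outside, world axes, zero at the start; "moment": the same for the moment, N m; "grip_width": finger opening in m.
Only numpy, scipy, OpenCV 4.12 (cv2) and the standard library are available. Lean on these libraries where they do the work, as an engineer would, in place of code of your own. Each camera call takes 0.05 s, during which the arm holds its last target.

## Working session

There is one attempt and no reset: what is moved stays moved. The work goes in short steps, Python scripts to look and compute and a tool call to move; the robot and the scene stay as the last step left them, time stands still between calls to the robot, and variables do not carry over. Pictures are saved under pics/ and viewed, and the job is handed in when it is done.

Besides the shell and the picture viewer there is one more tool, called after "Call:" by a JSON object that holds its "op" and its "data". send_rows: Moves the arm, as the interface text tells. Its arguments: {"type":"object","properties":{"series":{"type":"array"},"force":{"type":"number"}},"required":["series"]}

```bash
ls; mkdir -p pics; cat > look.py <<'E'
from station import ctrl
import cv2, numpy as np, sys, pickle
def snap(name,tag):
    c=ctrl.camera(name); pickle.dump(c,open(f'pics/{tag}.pkl','wb'))
    cv2.imwrite(f'pics/{tag}.png',c['pixels'][:,:,::-1]); return c
def K(c):
    f=200/np.tan(np.radians(c['fov_y'])/2); return np.array([[f,0,c['cx']],[0,f,c['cy']],[0,0,1.]]),np.array([c['k1'],0,0,0,0.])
def px2w(c,u,v,z=None,plane=None):
    k,d=K(c); p=cv2.undistortPoints(np.array([[[u,v]]],float),k,d)[0,0]
    ray=np.array([p[0],p[1],1.]); R=np.array(c['R']);t=np.array(c['t'])
    if plane is not None:
        o=-R.T@t; dd=R.T@ray; return o+dd*(plane-o[2])/dd[2]
    if z is None: z=c['z_map'][int(round(v)),int(round(u))]
    return R.T@(ray*z-t)
def w2px(c,X):
    k,d=K(c); R=np.array(c['R']);t=np.array(c['t'])
    return cv2.projectPoints(np.atleast_2d(np.array(X,float)),cv2.Rodrigues(R)[0],t,k,d)[0].reshape(-1,2)
def cloud(c):
    k,d=K(c); v,u=np.mgrid[0:400,0:640]; p=cv2.undistortPoints(np.stack([u.ravel(),v.ravel()],1)[:,None].astype(float),k,d)[:,0]
    z=c['z_map'].ravel(); P=np.c_[p*z[:,None],z]; R=np.array(c['R']);t=np.array(c['t'])
    X=(P-t)@R; X[z<=0]=np.nan; return X.reshape(400,640,3)
E
python3 - <<'E'
from look import *
for n in ['scene','side','wrist']:
    c=snap(n,n+'0'); print(n,c['fov_y'],c['cx'],c['cy'],c['k1'],-np.array(c['R']).T@c['t'])
print(ctrl.get_obs())
E
```

```text
pics
scene 48.023702783603916 318.6720886546851 198.21850338112915 -0.04310585738532085 [ 1.31996065 -0.10105337  0.91223951]
side 45.37443499940003 327.21204640901794 198.83937122872752 -0.07162627142556958 [ 0.27571477 -1.02020289  0.92534054]
wrist 67.51040361657898 320.3276998714204 205.56353055469282 -0.008074649686483044 [0.0784849  0.5485374  0.38611513]
{'time_s': 0.15, 'qpos': array([ 1.23040429e+00,  3.00360787e-01,  1.52140588e+00, -1.25587647e-06,
        1.32069556e+00, -6.66271986e-02]), 'joint_vel': array([ 0.00115292, -0.00143792, -0.00245861,  0.00013736, -0.00057451,
        0.00047641]), 'tau': array([ 5.78211184e-04, -5.31970847e+01, -3.52807081e+01,  7.07693305e-02,
        2.36659998e-02, -6.35610400e-05]), 'ee_pos': array([0.14865751, 0.52935236, 0.22402095]), 'eef_rot': array([-3.14072493e+00, -5.66804755e-05,  2.86782811e+00]), 'force': array([ 0.05711487, -0.26601296,  0.4854355 ]), 'moment': array([-0.02935221,  0.00244948, -0.07819396]), 'grip_width': 0.09432146999205386}
```

View pics/scene0.png

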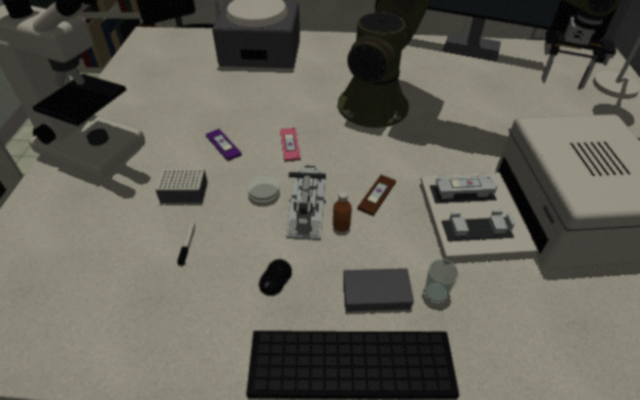

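View pics/side0.png

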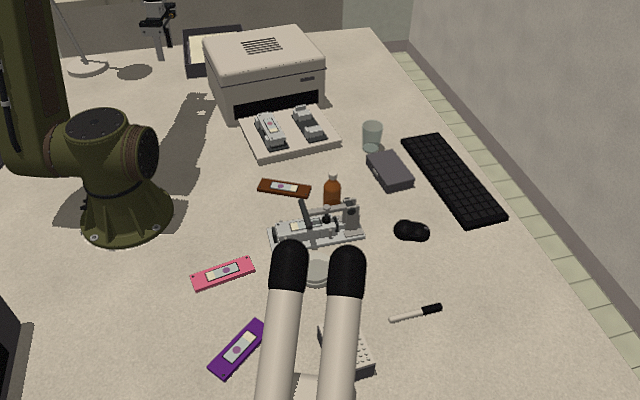

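View pics/wrist0.png

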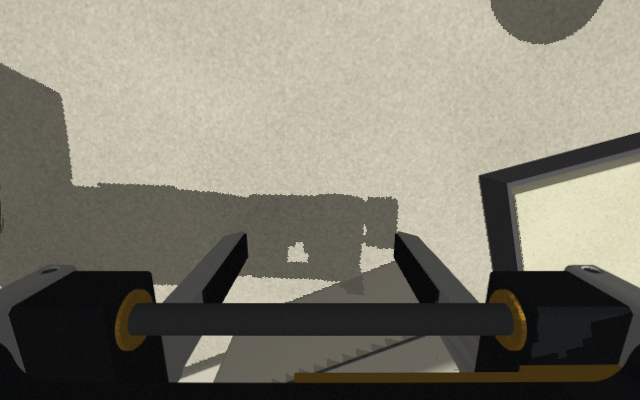

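Scene view: the jig with a silver carrier under the clamp is at (307,200), with the bottle at (342,212). The scanner tray has an occupied nest at (466,185) and an empty one at (478,225). The carrier look-alikes are brown (377,195), pink (290,143) and purple (223,144). The silver carrier held in the jig fits the description, so I'll enlarge it to confirm.

```bash
python3 - <<'E'
import cv2
a=cv2.imread('pics/scene0.png');b=cv2.imread('pics/side0.png')
x=cv2.resize(a[155:245,260:360],(400,360),interpolation=cv2.INTER_CUBIC)
y=cv2.resize(b[190:260,260:380],(400,233),interpolation=cv2.INTER_CUBIC)
z=cv2.resize(a[165:265,415:555],(400,286),interpolation=cv2.INTER_CUBIC)
w=cv2.resize(b[90:170,235:350],(400,278),interpolation=cv2.INTER_CUBIC)
import numpy as np
L=np.vstack([x,y]);R=np.vstack([z,w]);h=600
P=lambda i:np.vstack([i,np.zeros((max(0,h-len(i)),400,3),np.uint8)])[:h]
cv2.imwrite('pics/crop0.png',np.hstack([P(L),P(R)]))
E
```

```text
(no output)
```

View pics/crop0.png

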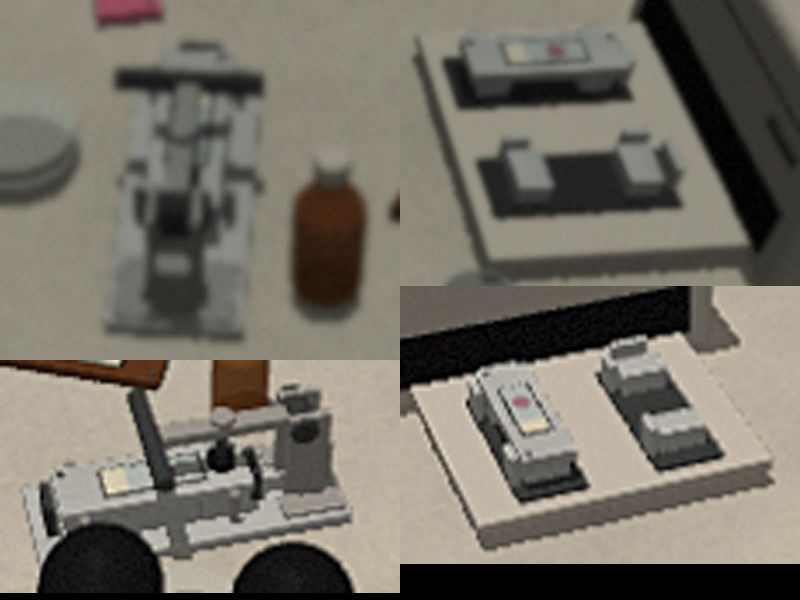

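```bash
python3 - <<'E'
from look import *
for n in ['scene','side']:
    c=pickle.load(open(f'pics/{n}0.pkl','rb')); X=cloud(c)
    print(n,[ (p,np.round(X[p[1],p[0]],3)) for p in ([(307,230),(307,175),(342,215),(466,185),(478,230),(405,290)] if n=='scene' else [(275,240),(345,215),(330,190),(268,130),(310,122),(300,230)])])
    # heightmap of jig region & tray region
    for nm,(x0,x1,y0,y1) in dict(jig=(.35,.75,-.2,.1),tray=(.3,.75,.2,.6)).items():
        s=0.001; H=np.zeros((int((x1-x0)/s),int((y1-y0)/s)))
        m=np.isfinite(X[...,0])&(X[...,0]>x0)&(X[...,0]<x1)&(X[...,1]>y0)&(X[...,1]<y1)
        p=X[m]; o=p[:,2].argsort(); p=p[o]
        for dx in (0,1):
          for dy in (0,1):
            i=np.clip(((p[:,0]-x0)/s).astype(int)+dx,0,H.shape[0]-1);j=np.clip(((p[:,1]-y0)/s).astype(int)+dy,0,H.shape[1]-1)
            H[i,j]=np.maximum(p[:,2],H[i,j])
        im=cv2.applyColorMap((np.clip(H/.13,0,1)*255).astype(np.uint8),cv2.COLORMAP_JET)
        cv2.imwrite(f'pics/hm_{n}_{nm}.png',im)
a=[cv2.resize(cv2.imread(f'pics/hm_{n}_{m}.png'),(400,300)) for n in('scene','side') for m in ('jig','tray')]
cv2.imwrite('pics/hm.png',np.vstack([np.hstack(a[:2]),np.hstack(a[2:])]))
E
```

```text
scene [((307, 230), array([ 0.596, -0.179,  0.028])), ((307, 175), array([ 0.463, -0.189,  0.093])), ((342, 215), array([ 0.574, -0.092,  0.067])), ((466, 185), array([0.448, 0.236, 0.07 ])), ((478, 230), array([0.576, 0.254, 0.037])), ((405, 290), array([0.765, 0.057, 0.038]))]
side [((275, 240), array([ 0.375, -0.204,  0.022])), ((345, 215), array([ 0.567, -0.176,  0.04 ])), ((330, 190), array([ 0.542, -0.112,  0.077])), ((268, 130), array([0.429, 0.208, 0.071])), ((310, 122), array([0.578, 0.269, 0.037])), ((300, 230), array([ 0.439, -0.208,  0.047]))]
```

View pics/hm.png

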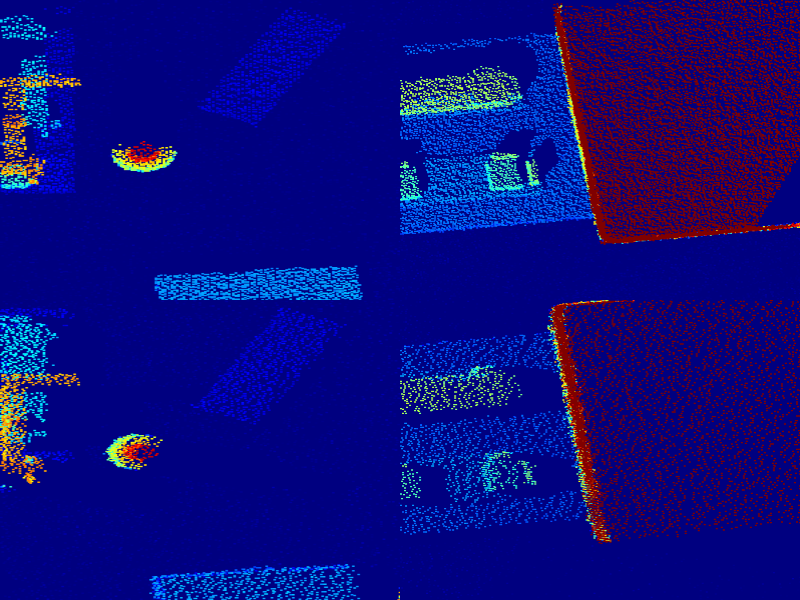

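The crop confirms it: the silver-grey carrier sits under the clamp arm and is the only loose one. The empty nest is the near one, with side stops toward -x and its end stop toward the housing. Next I'll fit box models to the depth clouds.

```bash
cat > fit.py <<'E'
from look import *
from scipy.optimize import least_squares
# boxes: cx,cy,cz,hx,hy,hz in frame (mm)
def B(x0,x1,y0,y1,z0,z1): return np.array([(x0+x1)/2,(y0+y1)/2,(z0+z1)/2,(x1-x0)/2,(y1-y0)/2,(z1-z0)/2])/1000
JIG=[B(-95,150,-45,45,0,12),B(-75,75,-25,25,34,46),B(-8,8,-50,50,77,93),B(0,110,-8,8,79,91),B(103,137,-17,17,12,96)]
NEST=[B(-85,85,-33,33,0,6),B(-65,-35,-22,22,6,28),B(35,65,-22,22,6,28),B(-67,-43,25,33,6,37),B(43,67,25,33,6,37),B(75,83,-18,18,6,37)]
TRAY=[B(-140,140,-100,140,0,30),B(-180,180,135,435,0,200)]
SPARE=[B(-75,75,-25,25,-6,6)]
def sdf(P,boxes):
    D=[]
    for b in boxes:
        q=np.abs(P-b[:3])-b[3:]
        D.append(np.linalg.norm(np.maximum(q,0),axis=1)+np.minimum(q.max(1),0))
    D=np.array(D); i=np.abs(D).argmin(0); return D[i,np.arange(len(P))]
def tf(P,p):
    c,s=np.cos(p[2]),np.sin(p[2]); Q=P-np.array([p[0],p[1],p[3]]); return np.c_[c*Q[:,0]+s*Q[:,1],-s*Q[:,0]+c*Q[:,1],Q[:,2]]
def fit(P,boxes,p0,lo,hi,gate=0.012,it=4):
    p=np.array(p0,float)
    for k in range(it):
        L=tf(P,p); m=np.all((L>np.array(lo)/1000)&(L<np.array(hi)/1000),axis=1)
        m&=np.abs(sdf(L,boxes))<gate*(3 if k==0 else 1)
        r=least_squares(lambda q:sdf(tf(P[m],q),boxes),p,loss='soft_l1',f_scale=0.002,x_scale=[.01,.01,.05,.01]); p=r.x
    return p,m.sum(),np.sqrt(np.mean(r.fun**2))
def pts(c):
    X=cloud(c).reshape(-1,3); return X[np.isfinite(X[:,0])]
E
python3 - <<'E'
from fit import *
for n in ['scene','side']:
    P=pts(pickle.load(open(f'pics/{n}0.pkl','rb')))
    print(n)
    pr=lambda t,r:print(t,np.round(r[0],4),r[1],round(r[2]*1e3,2))
    pr('jig',fit(P,JIG,[.46,-.19,0.05,0],[-110,-65,6],[160,65,110]))
    pr('tray',fit(P,TRAY,[.50,.27,0.05,0],[-200,-120,10],[200,450,220]))
    pr('nest',fit(P,NEST,[.565,.26,np.pi/2+.05,.03],[-95,-40,3],[95,40,50]))
    pr('spare',fit(P,SPARE,[.435,.25,np.pi/2+.05,.064],[-90,-40,-12],[90,40,20]))
E
```

```text
scene
jig [ 4.561e-01 -1.901e-01  2.070e-02  3.000e-04] 2291 3.15
tray [5.032e-01 2.444e-01 1.343e-01 2.000e-04] 23607 2.19
nest [0.5683 0.2542 1.7141 0.0296] 1587 1.57
spare [0.44   0.2379 1.7069 0.0641] 952 2.08
side
jig [ 0.4571 -0.1904 -0.0005  0.0012] 2980 2.95
tray [ 0.5046  0.2434  0.131  -0.    ] 12136 3.07
nest [0.5697 0.2516 1.7111 0.0309] 682 2.13
spare [0.4379 0.235  1.6991 0.0637] 551 2.55
```

```bash
cat > mv.py <<'E'
from look import *
from scipy.spatial.transform import Rotation as Ro
def rel(pos,yaw,o=None):
    o=o or ctrl.get_obs(); R0=Ro.from_euler('xyz',o['eef_rot']); R1=Ro.from_euler('xyz',[np.pi,0,yaw])
    d=R0.inv().apply(np.array(pos)-o['ee_pos']); rv=np.degrees((R0.inv()*R1).as_rotvec())
    return np.round(rv,2),np.round(d,4)
def st():
    o=ctrl.get_obs(); print('t',round(o['time_s'],2),'pos',np.round(o['ee_pos'],4),'rot',np.round(o['eef_rot'],4),'F',np.round(o['force'],1),'M',np.round(o['moment'],2),'w',round(o['grip_width'],4),'q',np.round(o['qpos'],2)); return o
E
python3 - <<'E'
from mv import *
st(); print(rel([.149,.53,.33],2.868)); print(rel([.44,-.22,.30],1.58))
E
```

```text
t 0.15 pos [0.1487 0.5294 0.224 ] rot [-3.1407e+00 -1.0000e-04  2.8678e+00] F [ 0.1 -0.3  0.5] M [-0.03  0.   -0.08] w 0.0943 q [ 1.23  0.3   1.52 -0.    1.32 -0.07]
(array([-0.05, -0.  , -0.01]), array([-1.00e-04,  6.00e-04, -1.06e-01]))
(array([-4.000e-02,  3.000e-02,  7.379e+01]), array([-0.4831, -0.6427, -0.0754]))
```

Call:
{"op": "send_rows", "data": {"series": [[0,0,0,0,0,-0.05,1],[0,0,0,0,0,-0.1,1],[0,0,8,-0.03,-0.04,-0.1,1],[0,0,16,-0.06,-0.08,-0.1,1],[0,0,24,-0.09,-0.12,-0.1,1],[0,0,32,-0.12,-0.16,-0.1,1],[0,0,40,-0.15,-0.2,-0.1,1],[0,0,48,-0.18,-0.24,-0.1,1]]}}

```text
time_s: 0.95
ee_pos: [0.2571, 0.2479, 0.3244]
eef_rot: [3.141, 0.0, 2.025]
force: [1.8, 1.0, 0.1]
grip_width: 0.094
```

```bash
python3 - <<'E'
from mv import *
st();print(rel([.44,-.22,.30],1.58))
E
```

```text
t 0.95 pos [0.2571 0.2479 0.3244] rot [3.1413 0.     2.0249] F [1.8 1.  0.1] M [-0.06  0.03 -0.03] w 0.094 q [ 0.66 -0.21  1.83 -0.    1.53  0.21]
(array([ 2.000e-02, -0.000e+00,  2.549e+01]), array([-0.5007, -0.0409,  0.0244]))
```

Call:
{"op": "send_rows", "data": {"series": [[0,0,8,-0.05,0,0,1],[0,0,16,-0.1,0,0,1],[0,0,25.5,-0.15,-0.01,0,1],[0,0,25.5,-0.2,-0.01,0,1],[0,0,25.5,-0.25,-0.02,0,1],[0,0,25.5,-0.3,-0.03,0,1],[0,0,25.5,-0.35,-0.03,0,1],[0,0,25.5,-0.4,-0.04,0.02,1]]}}

```text
time_s: 1.75
ee_pos: [0.3977, -0.1224, 0.3082]
eef_rot: [3.138, 0.001, 1.584]
force: [1.3, 1.2, -0.4]
grip_width: 0.0942
```

```bash
python3 - <<'E'
from fit import *
from mv import *
c=snap('wrist','w1'); o=st()
P=pts(c)
print(fit(P,JIG,[.457,-.19,0.01,0],[-110,-65,6],[160,65,110]))
E
```

```text
t 1.8 pos [ 0.3974 -0.1265  0.3038] rot [-3.1388e+00  2.0000e-04  1.5819e+00] F [-0.8 -0.4 -5. ] M [-0.11  0.09 -0.02] w 0.094 q [-0.4  -0.06  1.74 -0.    1.46 -0.41]
(array([ 0.45493542, -0.19079674,  0.0083969 ,  0.00235366]), np.int64(8747), np.float64(0.002381121581629327))
```

View pics/w1.png

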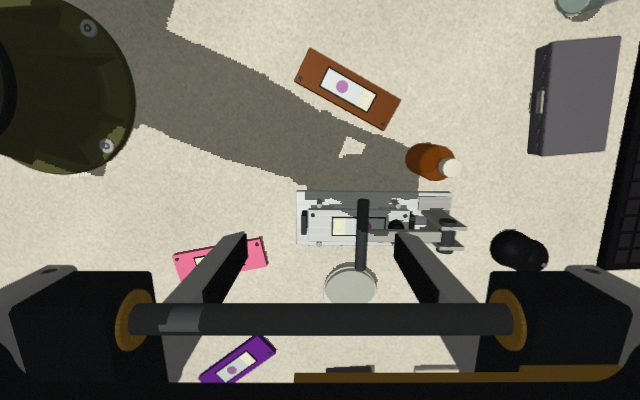

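The wrist view shows the jig at (375,218), its bar at (362,235), the bottle at (430,160) and the dishes at (350,285). The model fits agree: jig at about (0.456, -0.190) with yaw about 0.01. I'll re-fit from a still picture.

```bash
python3 - <<'E'
from fit import *
from mv import *
c=snap('wrist','w2'); o=st()
P=pts(c)
print(fit(P,JIG,[.457,-.19,0.01,0],[-110,-65,6],[160,65,110]))
BAR=[B(-8,8,-50,50,-8,8)]
p=fit(P,BAR,[.456,-.19,0.01,.085],[-20,-60,-5],[20,60,20]); print('bar',p)
print(rel([.456,-.22,.18],1.58)); print(rel([.456,-.22,.083],1.58))
E
```

```text
t 1.85 pos [ 0.3966 -0.1236  0.3045] rot [-3.1375e+00 -1.1000e-03  1.5802e+00] F [-0.8  1.1  0.6] M [-0.08  0.04 -0.02] w 0.0942 q [-0.39 -0.06  1.74 -0.    1.47 -0.4 ]
(array([ 0.45509899, -0.19076144,  0.00913087,  0.00236357]), np.int64(9021), np.float64(0.002425550888946434))
bar (array([ 0.45709217, -0.19086999,  0.0048438 ,  0.08614405]), np.int64(1026), np.float64(0.002743319223515001))
(array([-0.23, -0.06,  0.01]), array([-0.0971,  0.059 ,  0.1241]))
(array([-0.23, -0.06,  0.01]), array([-0.0972,  0.0594,  0.2211]))
```

Call:
{"op": "send_rows", "data": {"series": [[0,0,0,-0.04,0.02,0.03,1],[0,0,0,-0.08,0.04,0.06,1],[-0.2,0,0,-0.097,0.059,0.09,1],[-0.2,0,0,-0.097,0.059,0.124,1],[-0.2,0,0,-0.097,0.059,0.16,1],[-0.2,0,0,-0.097,0.059,0.19,1],[-0.2,0,0,-0.097,0.059,0.21,1],[-0.2,0,0,-0.097,0.059,0.22,1]]}}

```text
time_s: 2.65
ee_pos: [0.4565, -0.2151, 0.0855]
eef_rot: [3.14, -0.001, 1.585]
force: [0.8, -0.4, 0.4]
grip_width: 0.094
```

```bash
python3 - <<'E'
from mv import *
o=st(); c=snap('wrist','w3'); c=snap('side','s3')
a=cv2.imread('pics/w3.png');b=cv2.imread('pics/s3.png')
cv2.imwrite('pics/j3.png',np.hstack([cv2.resize(a,(480,300)),cv2.resize(b[150:270,230:358],(320,300),interpolation=2)]))
E
```

```text
t 2.65 pos [ 0.4565 -0.2151  0.0855] rot [ 3.1402e+00 -1.3000e-03  1.5854e+00] F [ 0.8 -0.4  0.4] M [-0.04  0.15 -0.01] w 0.094 q [-0.51  0.37  1.79  0.    0.99 -0.53]
```

View pics/j3.png

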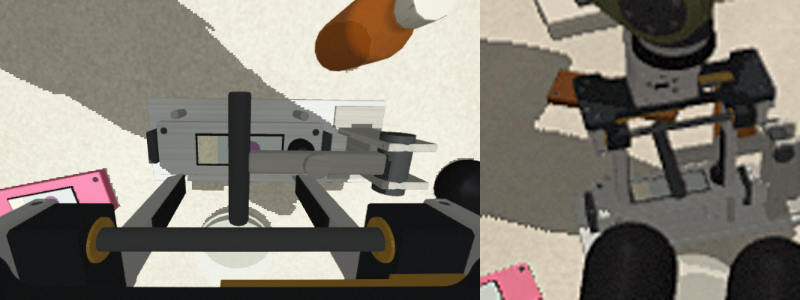

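The bar is between the two fingers in both views. Closing on it now.

Call:
{"op": "send_rows", "data": {"series": [[0,0,0,0,0,0,0],[0,0,0,0,0,0,-1],[0,0,0,0,0,0,-1],[0,0,0,0,0,0,-1],[0,0,0,0,0,0,-1],[0,0,0,0,0,0,-1],[0,0,0,0,0,0,-1],[0,0,0,0,0,0,-1]], "force": 12}}

```text
time_s: 3.55
ee_pos: [0.4571, -0.216, 0.087]
eef_rot: [3.138, -0.0, 1.585]
force: [-0.6, 0.5, -0.4]
grip_width: 0.0336
```

```bash
python3 - <<'E'
from mv import *
o=st()
for a in np.radians([5,10,15,20,30,40,50,60,70,80,90,100,105,110,113]):
    print(round(a,2),round(np.degrees(a)), 'tool x(=jigy) 0, tool y(=+x?)', np.round([115-115*np.cos(a),115*np.sin(a)],0))
print(Ro.from_euler('xyz',o['eef_rot']).as_matrix().round(3))
E
```

```text
t 3.55 pos [ 0.4571 -0.216   0.087 ] rot [ 3.1382 -0.      1.5849] F [-0.6  0.5 -0.4] M [-0.06  0.07 -0.02] w 0.0336 q [-0.51  0.36  1.79  0.    0.99 -0.53]
0.09 5 tool x(=jigy) 0, tool y(=+x?) [ 0. 10.]
0.17 10 tool x(=jigy) 0, tool y(=+x?) [ 2. 20.]
0.26 15 tool x(=jigy) 0, tool y(=+x?) [ 4. 30.]
0.35 20 tool x(=jigy) 0, tool y(=+x?) [ 7. 39.]
0.52 30 tool x(=jigy) 0, tool y(=+x?) [15. 57.]
0.7 40 tool x(=jigy) 0, tool y(=+x?) [27. 74.]
0.87 50 tool x(=jigy) 0, tool y(=+x?) [41. 88.]
1.05 60 tool x(=jigy) 0, tool y(=+x?) [ 57. 100.]
1.22 70 tool x(=jigy) 0, tool y(=+x?) [ 76. 108.]
1.4 80 tool x(=jigy) 0, tool y(=+x?) [ 95. 113.]
1.57 90 tool x(=jigy) 0, tool y(=+x?) [115. 115.]
1.75 100 tool x(=jigy) 0, tool y(=+x?) [135. 113.]
1.83 105 tool x(=jigy) 0, tool y(=+x?) [145. 111.]
1.92 110 tool x(=jigy) 0, tool y(=+x?) [154. 108.]
1.97 113 tool x(=jigy) 0, tool y(=+x?) [160. 106.]
[[-0.014  1.     0.003]
 [ 1.     0.014  0.   ]
 [ 0.     0.003 -1.   ]]
```

Call:
{"op": "send_rows", "data": {"series": [[0,0,0,0,0,0,-1],[0,0,0,0,0,0,-1],[0,0,0,0,0,0,-1],[0,0,0,0,0,0,-1],[0,0,0,0,0,0,-1]]}}

```text
time_s: 4.05
ee_pos: [0.4553, -0.2159, 0.0868]
eef_rot: [-3.141, -0.001, 1.585]
force: [-15.8, -0.4, 7.7]
grip_width: 0.0157
```

Call:
{"op": "send_rows", "data": {"series": [[0,0,0,0,-0.001,-0.005,-1],[0,0,0,0,-0.001,-0.01,-1],[0,0,0,0,0.0,-0.02,-1],[0,0,0,0,0.002,-0.03,-1],[0,0,0,0,0.005,-0.039,-1]]}}

```text
time_s: 4.55
ee_pos: [0.4615, -0.2159, 0.127]
eef_rot: [3.14, -0.0, 1.585]
force: [-8.5, -3.4, -0.9]
grip_width: 0.0158
```

```bash
python3 - <<'E'
from mv import *
o=st(); c=snap('side','s4')
b=cv2.imread('pics/s4.png')
cv2.imwrite('pics/j4.png',cv2.resize(b[150:270,210:400],(760,480),interpolation=2))
E
```

```text
t 4.55 pos [ 0.4615 -0.2159  0.127 ] rot [ 3.1396e+00 -1.0000e-04  1.5851e+00] F [-8.5 -3.4 -0.9] M [-0.51  1.72 -0.04] w 0.0158 q [-0.51  0.32  1.74  0.    1.08 -0.52]
```

View pics/j4.png

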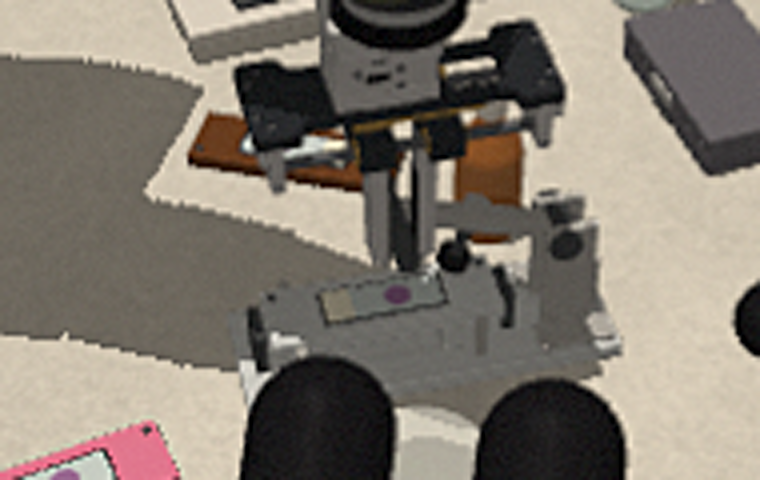

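Call:
{"op": "send_rows", "data": {"series": [[0,0,0,0,0.003,-0.009,-1],[0,0,0,0,0.007,-0.018,-1],[0,0,0,0,0.019,-0.035,-1],[0,0,0,0,0.026,-0.043,-1],[0,0,0,0,0.033,-0.049,-1],[0,0,0,0,0.041,-0.055,-1],[0,0,0,0,0.049,-0.061,-1]]}}

```text
time_s: 5.3
ee_pos: [0.5109, -0.2156, 0.1896]
eef_rot: [3.137, 0.001, 1.585]
force: [-5.8, -2.8, 3.5]
grip_width: 0.0157
```

```bash
python3 - <<'E'
from mv import *
o=st(); c=snap('side','s5')
b=cv2.imread('pics/s5.png')
cv2.imwrite('pics/j5.png',cv2.resize(b[130:270,210:400],(760,560),interpolation=2))
E
```

```text
t 5.3 pos [ 0.5109 -0.2156  0.1896] rot [3.1373e+00 1.4000e-03 1.5848e+00] F [-5.8 -2.8  3.5] M [-0.51  1.19 -0.02] w 0.0157 q [-0.47  0.34  1.55  0.    1.24 -0.48]
```

View pics/j5.png

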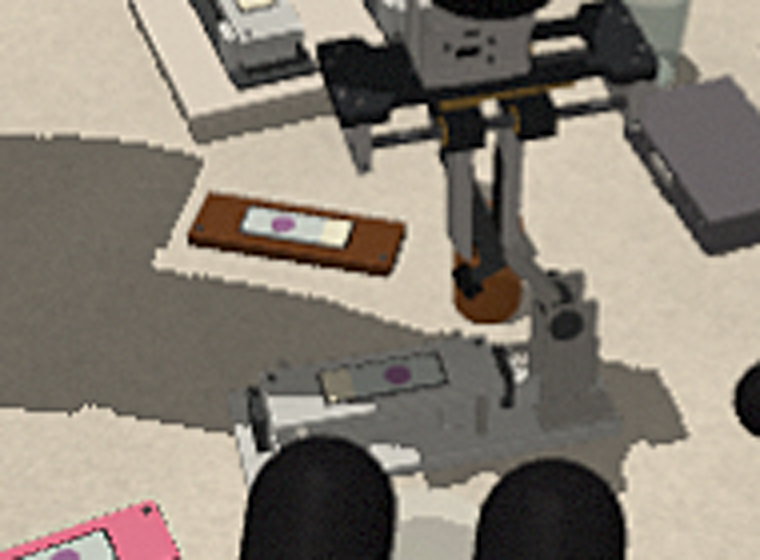

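The arm is following to about 60° and the foot is well off the carrier. Next I'll take it over centre.

Call:
{"op": "send_rows", "data": {"series": [[0,0,0,0,0.009,-0.004,-1],[0,0,0,0,0.018,-0.008,-1],[0,0,0,0,0.037,-0.013,-1],[0,0,0,0,0.057,-0.015,-1],[0,0,0,0,0.077,-0.013,-1],[0,0,0,0,0.087,-0.011,-1],[0,0,0,0,0.094,-0.009,-1],[0,0,0,0,0.094,-0.009,-1]]}}

```text
time_s: 6.15
ee_pos: [0.6057, -0.2141, 0.1973]
eef_rot: [3.136, 0.001, 1.585]
force: [2.9, -3.3, 4.5]
grip_width: 0.0159
```

```bash
python3 - <<'E'
from mv import *
o=st(); c=snap('side','s6')
b=cv2.imread('pics/s6.png')
cv2.imwrite('pics/j6.png',cv2.resize(b[130:270,210:400],(760,560),interpolation=2))
E
```

```text
t 6.15 pos [ 0.6057 -0.2141  0.1973] rot [3.1355e+00 1.0000e-03 1.5852e+00] F [ 2.9 -3.3  4.5] M [-0.71 -0.47 -0.05] w 0.0159 q [-0.4   0.53  1.27  0.    1.34 -0.41]
```

View pics/j6.png

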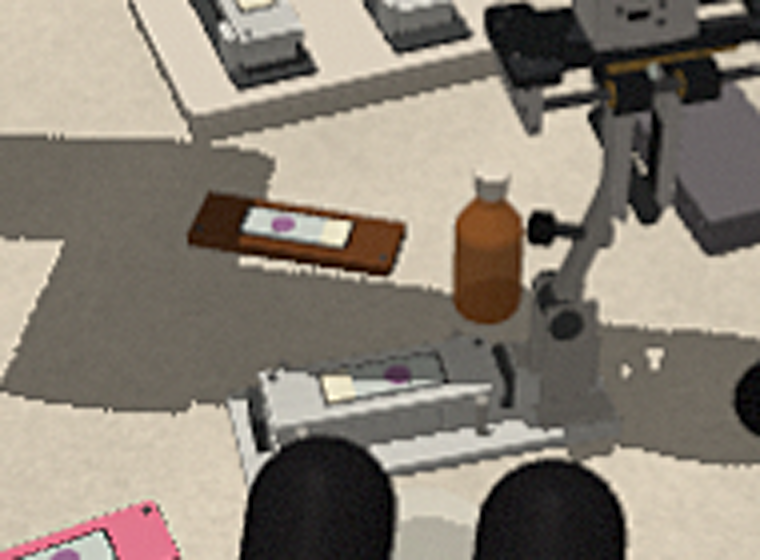

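The clamp is past centre at about 1.88 rad. I'll release it and rise straight up.

Call:
{"op": "send_rows", "data": {"series": [[0,0,0,0,0,0,1],[0,0,0,0,0,0,1],[0,0,0,0,0,0,1],[0,0,0,0,0,0,1],[0,0,0,0,0,0,1],[0,0,0,0,0,0,1],[0,0,0,0,0,0,1],[0,0,0,0,0,0,1]]}}

```text
time_s: 7.0
ee_pos: [0.6046, -0.2139, 0.1965]
eef_rot: [3.138, -0.0, 1.585]
force: [0.2, -0.5, 0.0]
grip_width: 0.0764
```

Call:
{"op": "send_rows", "data": {"series": [[0,0,0,0,0,0,1],[0,0,0,0,0,0,1],[0,0,0,0,0,-0.03,1],[0,0,0,0,0,-0.08,1],[0,0,0,0,0,-0.1,1],[0,0,0,0,-0.05,-0.1,1],[0,0,0,0,-0.1,-0.1,1],[0,0,0,0,-0.15,-0.1,1]]}}

```text
time_s: 7.8
ee_pos: [0.4525, -0.2157, 0.2956]
eef_rot: [3.138, -0.0, 1.585]
force: [-0.2, -1.0, 0.8]
grip_width: 0.094
```

```bash
python3 - <<'E'
from mv import *
o=st(); c=snap('side','s7');c=snap('wrist','w7')
b=cv2.imread('pics/s7.png');a=cv2.imread('pics/w7.png')
cv2.imwrite('pics/j7.png',np.hstack([cv2.resize(b[130:270,210:400],(400,295),interpolation=2),cv2.resize(a,(400,295))]))
E
```

```text
t 7.8 pos [ 0.4525 -0.2157  0.2956] rot [ 3.1383 -0.      1.5854] F [-0.2 -1.   0.8] M [-0.07  0.05 -0.02] w 0.094 q [-0.52  0.14  1.55  0.    1.45 -0.53]
```

View pics/j7.png

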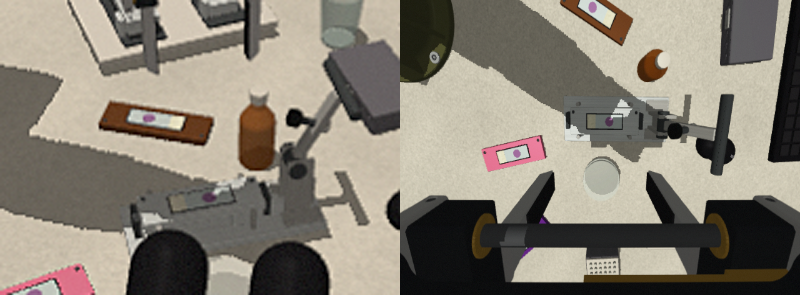

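The clamp stands open, leaning back, and the carrier lies uncovered. I'll measure the carrier and set up the grasp.

```bash
python3 - <<'E'
from fit import *
from mv import *
J2=[JIG[0],JIG[1]]
for n in ['w7','s7']:
    P=pts(pickle.load(open(f'pics/{n}.pkl','rb')))
    print(n,fit(P,J2,[.456,-.19,0.01,0],[-110,-65,6],[95,65,52],gate=.006))
    print(n,'carrier',fit(P,[JIG[1]],[.456,-.19,0.01,0],[-90,-45,38],[90,45,52],gate=.006))
print(rel([.456,-.1905,.16],0.009))
E
```

```text
w7 (array([ 0.45464366, -0.1911895 ,  0.0033568 ,  0.00218656]), np.int64(7639), np.float64(0.0011861891306249638))
w7 carrier (array([ 0.45518828, -0.1913397 ,  0.0149278 ,  0.00238734]), np.int64(4245), np.float64(0.0013020508673882837))
s7 (array([ 0.4571612 , -0.19066965,  0.00367636,  0.00105978]), np.int64(1715), np.float64(0.0019174341286379833))
s7 carrier (array([ 0.45802847, -0.19081698,  0.00566112,  0.00118112]), np.int64(979), np.float64(0.001859186874209009))
(array([ 0.13, -0.13, 90.2 ]), array([0.0251, 0.0057, 0.1363]))
```

Call:
{"op": "send_rows", "data": {"series": [[0,0,8,0.025,0.006,0.01,1],[0,0,16,0.025,0.006,0.02,1],[0,0,24,0.025,0.006,0.03,1],[0,0,32,0.025,0.006,0.04,1],[0,0,40,0.025,0.006,0.05,1],[0,0,48,0.025,0.006,0.06,1],[0,0,56,0.025,0.006,0.07,1],[0,0,64,0.025,0.006,0.08,1]]}}

```text
time_s: 8.7
ee_pos: [0.4608, -0.191, 0.2158]
eef_rot: [3.14, -0.003, 0.462]
force: [-0.3, -0.4, 0.5]
grip_width: 0.0937
```

Call:
{"op": "send_rows", "data": {"series": [[0,0,8,0,0,0,1],[0,0,16,0,0,0,1],[0,0,24,0,0,0,1],[0,0,26,0,0,0,1],[0,0,26,0,0,0,1]]}}

```text
time_s: 9.2
ee_pos: [0.4608, -0.1909, 0.2161]
eef_rot: [3.141, -0.004, 0.014]
force: [-0.2, 1.0, 0.3]
grip_width: 0.0938
```

```bash
python3 - <<'E'
from fit import *
from mv import *
o=st(); c=snap('wrist','w8'); P=pts(c)
J2=[JIG[0],JIG[1]]
print(fit(P,J2,[.456,-.19,0.01,0],[-110,-65,6],[95,65,52],gate=.006))
print('carrier',fit(P,[JIG[1]],[.456,-.19,0.01,0],[-90,-45,38],[90,45,52],gate=.006))
print(rel([.456,-.191,.044],0.009))
E
```

```text
t 9.2 pos [ 0.4608 -0.1909  0.2161] rot [ 3.1415 -0.0037  0.0139] F [-0.2  1.   0.3] M [-0.05  0.15 -0.03] w 0.0938 q [-0.47  0.19  1.68  0.    1.27  1.09]
(array([ 0.45679082, -0.19113529,  0.0071846 ,  0.0021141 ]), np.int64(10724), np.float64(0.0011410900034148608))
carrier (array([ 0.45742302, -0.19107811,  0.03149177,  0.0022872 ]), np.int64(5986), np.float64(0.0013082340231330572))
(array([ 0.  , -0.21,  0.37]), array([-0.0053, -0.    ,  0.1721]))
```

View pics/w8.png

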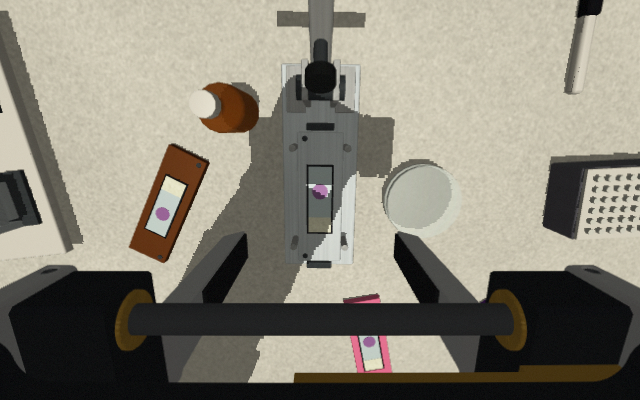

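The carrier is at (320,185), centred between the fingers. The dishes at (420,195) and the bottle at (225,105) are clear of them. I'll narrow the opening slightly and go down.

Call:
{"op": "send_rows", "data": {"series": [[0,-0.2,0.3,-0.004,0,0.04,0.7],[0,-0.2,0.3,-0.004,0,0.08,0.7],[0,-0.2,0.3,-0.004,0,0.11,0.7],[0,-0.2,0.3,-0.004,0,0.135,0.7],[0,-0.2,0.3,-0.004,0,0.15,0.7],[0,-0.2,0.3,-0.004,0,0.16,0.7],[0,-0.2,0.3,-0.004,0,0.168,0.7],[0,-0.2,0.3,-0.004,0,0.172,0.7]]}}

```text
time_s: 10.05
ee_pos: [0.457, -0.191, 0.0438]
eef_rot: [3.142, -0.0, 0.009]
force: [-0.5, 0.4, 0.2]
grip_width: 0.08
```

Call:
{"op": "send_rows", "data": {"series": [[0,0,0,0,0,0,-1],[0,0,0,0,0,0,-1],[0,0,0,0,0,0,-1],[0,0,0,0,0,0,-1],[0,0,0,0,0,0,-1],[0,0,0,0,0,0,-1]], "force": 25}}

```text
time_s: 10.65
ee_pos: [0.457, -0.191, 0.0444]
eef_rot: [3.141, -0.0, 0.009]
force: [-0.3, 2.0, 5.3]
grip_width: 0.0498
```

```bash
python3 - <<'E'
from mv import *
o=st()
E
```

```text
t 10.65 pos [ 0.457  -0.191   0.0444] rot [ 3.1414e+00 -4.0000e-04  8.9000e-03] F [-0.3  2.   5.3] M [0.16 0.41 0.01] w 0.0498 q [-0.47  0.42  1.83  0.    0.89  1.09]
```

Gripped, with a width of 49.8 mm. Lifting now.

Call:
{"op": "send_rows", "data": {"series": [[0,0,0,0,0,0,-1],[0,0,0,0,0,-0.005,-1],[0,0,0,0,0,-0.015,-1],[0,0,0,0,0,-0.03,-1],[0,0,0,0,0,-0.05,-1],[0,0,0,0,0,-0.08,-1],[0,0,0,0,0,-0.11,-1],[0,0,0,0,0,-0.13,-1]]}}

```text
time_s: 11.45
ee_pos: [0.4571, -0.1911, 0.1767]
eef_rot: [3.141, -0.002, 0.009]
force: [-0.5, -0.1, -1.8]
grip_width: 0.05
```

Call:
{"op": "send_rows", "data": {"series": [[0,0,0,0,0,0,-1],[0,0,0,0,0,0,-1]]}}

```text
time_s: 11.65
ee_pos: [0.4566, -0.1909, 0.1737]
eef_rot: [-3.142, 0.0, 0.009]
force: [-0.3, 0.1, -1.1]
grip_width: 0.0495
```

```bash
python3 - <<'E'
from fit import *
from mv import *
o=st(); c=snap('wrist','w9'); c2=snap('side','s9')
for c_ in (c,c2):
  P=pts(c_); print('carrier',fit(P,SPARE,[o['ee_pos'][0],o['ee_pos'][1],0.01,o['ee_pos'][2]-.004],[-90,-45,0],[90,45,14],gate=.006))
a=cv2.imread('pics/w9.png');b=cv2.imread('pics/s9.png')
cv2.imwrite('pics/j9.png',np.hstack([cv2.resize(b[130:270,210:400],(400,295),interpolation=2),cv2.resize(a,(400,295))]))
E
```

```text
t 11.65 pos [ 0.4566 -0.1909  0.1737] rot [-3.1416  0.      0.009 ] F [-0.3  0.1 -1.1] M [-0.01  0.17 -0.03] w 0.0495 q [-0.47  0.23  1.74  0.    1.18  1.09]
carrier (array([ 0.4537994 , -0.19165845,  0.00081915,  0.17154726]), np.int64(18629), np.float64(0.0009008263067444216))
carrier (array([ 0.45584851, -0.19137726,  0.00704057,  0.16972657]), np.int64(731), np.float64(0.0014808714502472853))
```

View pics/j9.png

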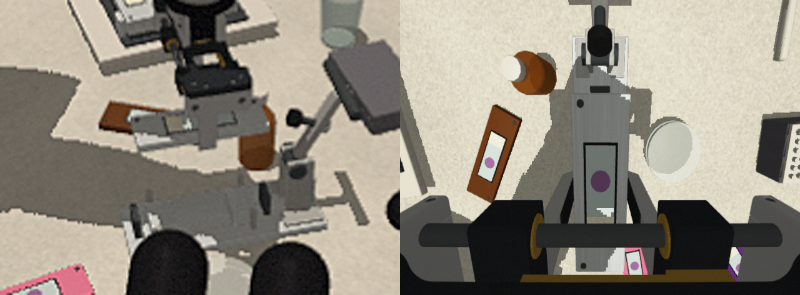

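The carrier is held level, clear of the jig, and the clamp stays open. Moving on to hover over the empty nest.

```bash
python3 - <<'E'
from mv import *
print(rel([.569,.2525,.20],1.703))
E
```

```text
(array([-1.300e-01,  3.000e-02, -9.706e+01]), array([ 0.1166, -0.4422, -0.027 ]))
```

Call:
{"op": "send_rows", "data": {"series": [[0,0,0,0,0,-0.03,-1],[0,0,-6,0.005,-0.02,-0.06,-1],[0,0,-14,0.015,-0.06,-0.07,-1],[0,0,-22,0.025,-0.1,-0.07,-1],[0,0,-30,0.035,-0.14,-0.07,-1],[0,0,-38,0.045,-0.18,-0.07,-1],[0,0,-46,0.055,-0.22,-0.07,-1],[0,0,-54,0.065,-0.26,-0.07,-1]]}}

```text
time_s: 12.55
ee_pos: [0.5194, 0.0713, 0.2427]
eef_rot: [-3.14, 0.001, 0.957]
force: [1.0, -0.1, -1.5]
grip_width: 0.0498
```

```bash
python3 - <<'E'
from mv import *
st();print(rel([.569,.2525,.20],1.703))
E
```

```text
t 12.55 pos [0.5194 0.0713 0.2427] rot [-3.1401e+00  1.3000e-03  9.5720e-01] F [ 1.  -0.1 -1.5] M [-0.07  0.18 -0.05] w 0.0498 q [ 0.07  0.23  1.57 -0.    1.35  0.68]
(array([-1.100e-01,  4.000e-02, -4.273e+01]), array([ 0.1768, -0.0637,  0.0426]))
```

Call:
{"op": "send_rows", "data": {"series": [[0,0,-7,0.03,-0.01,0,-1],[0,0,-14,0.06,-0.02,0,-1],[0,0,-21,0.09,-0.03,0,-1],[0,0,-28,0.12,-0.04,0,-1],[0,0,-35,0.15,-0.055,0,-1],[0,0,-42.7,0.177,-0.064,0.01,-1],[0,0,-42.7,0.177,-0.064,0.02,-1],[0,0,-42.7,0.177,-0.064,0.02,-1]]}}

```text
time_s: 13.35
ee_pos: [0.5693, 0.2507, 0.2209]
eef_rot: [-3.137, 0.001, 1.696]
force: [0.0, 0.0, -2.2]
grip_width: 0.0498
```

```bash
python3 - <<'E'
from fit import *
from mv import *
o=st(); c=snap('wrist','w10'); c2=snap('side','s10'); c3=snap('scene','c10')
y=o['eef_rot'][2]
for n,c_ in (('wrist',c),('side',c2),('scene',c3)):
  P=pts(c_); print(n,'carrier',fit(P,SPARE,[o['ee_pos'][0],o['ee_pos'][1],y,o['ee_pos'][2]-.004],[-90,-45,0],[90,45,14],gate=.006))
  try: print(n,'nest',fit(P,NEST,[.569,.2525,1.703,.03],[-95,-40,3],[95,40,50],gate=.006))
  except Exception as e: print(e)
  print(n,'spare',fit(P,SPARE,[.439,.236,1.703,.064],[-90,-40,-12],[90,40,20],gate=.008))
a=cv2.imread('pics/w10.png');b=cv2.imread('pics/s10.png')
cv2.imwrite('pics/j10.png',np.hstack([cv2.resize(b[50:190,210:400],(400,295),interpolation=2),cv2.resize(a,(400,295))]))
E
```

```text
t 13.35 pos [0.5693 0.2507 0.2209] rot [-3.1368e+00  1.3000e-03  1.6960e+00] F [ 0.   0.  -2.2] M [-0.1   0.06  0.02] w 0.0498 q [ 0.36  0.47  1.3  -0.    1.38  0.23]
wrist carrier (array([0.5684974 , 0.24779597, 1.69221785, 0.21878854]), np.int64(18657), np.float64(0.0009240804979681571))
wrist nest (array([0.56794572, 0.25228969, 1.69569481, 0.03187952]), np.int64(727), np.float64(0.0006626118338900863))
wrist spare (array([0.43822185, 0.2385947 , 1.70473148, 0.06640329]), np.int64(7387), np.float64(0.00142012143166964))
side carrier (array([0.57047203, 0.24681702, 1.69825378, 0.2180475 ]), np.int64(405), np.float64(0.0018122149788779257))
side nest (array([0.56967612, 0.25141495, 1.71393334, 0.03065425]), np.int64(678), np.float64(0.0020027712904204377))
side spare (array([0.43754033, 0.23516327, 1.70753031, 0.06369796]), np.int64(547), np.float64(0.002420800170109481))
scene carrier (array([0.56995277, 0.24846156, 1.69522003, 0.21929608]), np.int64(860), np.float64(0.0014661112549527392))
scene nest (array([0.56832809, 0.25405299, 1.71082856, 0.0296697 ]), np.int64(1582), np.float64(0.0015239421036456868))
scene spare (array([0.44043319, 0.23594244, 1.69763555, 0.06389066]), np.int64(620), np.float64(0.001961685883336463))
```

View pics/j10.png

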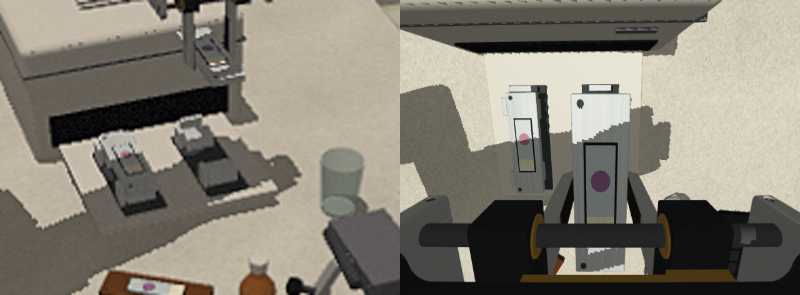

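The differential fit is consistent across the three cameras: the carrier is about -4.9 mm in x and -0.4 mm in y in the nest frame, with a yaw error of about -0.01. I'll offset it 3 mm away from the side stops and descend.

Call:
{"op": "send_rows", "data": {"series": [[-0.2,0,-0.4,0,0.003,0.02,-1],[-0.2,0,-0.4,0,0.003,0.05,-1],[-0.2,0,-0.4,0,0.003,0.08,-1],[-0.2,0,-0.4,0,0.003,0.105,-1],[-0.2,0,-0.4,0,0.003,0.12,-1],[-0.2,0,-0.4,0,0.003,0.13,-1],[-0.2,0,-0.4,0,0.003,0.135,-1],[-0.2,0,-0.4,0,0.003,0.138,-1]]}}

```text
time_s: 14.3
ee_pos: [0.5735, 0.2512, 0.0866]
eef_rot: [3.137, -0.0, 1.703]
force: [0.3, 0.2, -0.7]
grip_width: 0.0498
```

Call:
{"op": "send_rows", "data": {"series": [[0,0,0,0,0,0,-1],[0,0,0,0,0,0,-1]]}}

```text
time_s: 14.5
ee_pos: [0.5735, 0.2514, 0.0868]
eef_rot: [3.137, -0.0, 1.704]
force: [-0.1, -0.2, -1.4]
grip_width: 0.0498
```

```bash
python3 - <<'E'
from fit import *
from mv import *
o=st(); c=snap('wrist','w11'); c2=snap('side','s11'); c3=snap('scene','c11')
y=o['eef_rot'][2]
for n,c_ in (('wrist',c),('side',c2),('scene',c3)):
  P=pts(c_); print(n,'carrier',fit(P,SPARE,[o['ee_pos'][0],o['ee_pos'][1],y,o['ee_pos'][2]-.004],[-90,-45,0],[90,45,14],gate=.006))
  try: print(n,'nest',fit(P,NEST,[.569,.2525,1.703,.03],[-95,-40,3],[95,40,42],gate=.006))
  except Exception as e: print(e)
a=cv2.imread('pics/w11.png');b=cv2.imread('pics/s11.png')
cv2.imwrite('pics/j11.png',np.hstack([cv2.resize(b[50:190,210:400],(400,295),interpolation=2),cv2.resize(a,(400,295))]))
E
```

```text
t 14.5 pos [0.5735 0.2514 0.0868] rot [ 3.1370e+00 -2.0000e-04  1.7036e+00] F [-0.1 -0.2 -1.4] M [-0.02  0.03  0.01] w 0.0498 q [ 0.35  0.6   1.42 -0.    1.11  0.22]
wrist carrier (array([0.57331494, 0.24858975, 1.69755361, 0.08474396]), np.int64(18651), np.float64(0.0009144408961207219))
wrist nest (array([0.56775296, 0.25268649, 1.70370937, 0.03191811]), np.int64(3360), np.float64(0.0005862556898189289))
side carrier (array([0.57487749, 0.24887642, 1.70456961, 0.08207364]), np.int64(391), np.float64(0.0021511899540903514))
side nest (array([0.5700157 , 0.25183433, 1.70821503, 0.03072274]), np.int64(417), np.float64(0.0018798153082363383))
scene carrier (array([0.57377217, 0.25117443, 1.70713318, 0.08223817]), np.int64(669), np.float64(0.0016596484513280436))
scene nest (array([0.56800696, 0.25419025, 1.71771877, 0.02993561]), np.int64(808), np.float64(0.0015792387335072193))
```

View pics/j11.png

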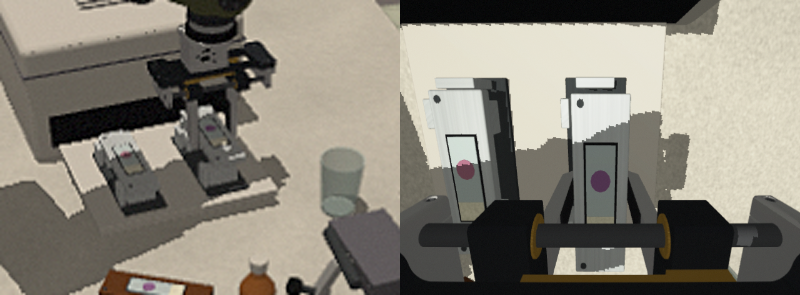

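Call:
{"op": "send_rows", "data": {"series": [[0.2,0,0,0,0,0.005,-1],[0.2,0,0,0,0,0.01,-1],[0.2,0,0,0,0,0.013,-1],[0.2,0,0,0,0,0.015,-1],[0.2,0,0,0,0,0.016,-1],[0.2,0,0,0,0,0.016,-1]], "force": 15}}

```text
time_s: 15.25
ee_pos: [0.5732, 0.2512, 0.0699]
eef_rot: [-3.141, 0.0, 1.704]
force: [-0.4, 0.2, -0.8]
grip_width: 0.0503
```

Call:
{"op": "send_rows", "data": {"series": [[0,0,0,0,0,0.0005,-1],[0,0,0,0,0,0.001,-1],[0,0,0,0,0,0.001,-1]]}}

```text
time_s: 15.55
ee_pos: [0.5732, 0.2512, 0.069]
eef_rot: [3.142, 0.0, 1.704]
force: [-0.3, -0.3, -1.8]
grip_width: 0.0496
```

Call:
{"op": "send_rows", "data": {"series": [[0,0,0,0,0,0.0005,-1],[0,0,0,0,0,0.001,-1],[0,0,0,0,0,0.001,-1]]}}

```text
time_s: 15.85
ee_pos: [0.5732, 0.2513, 0.0684]
eef_rot: [3.141, -0.0, 1.704]
force: [-2.4, -1.3, 4.1]
grip_width: 0.0499
```

Light contact at the expected height. Now I'll slide in small steps toward the side stops (tool -y), watching the force.

Call:
{"op": "send_rows", "data": {"series": [[0,0,0,0,-0.001,0,-1],[0,0,0,0,-0.002,0,-1],[0,0,0,0,-0.003,0,-1],[0,0,0,0,-0.0035,0,-1],[0,0,0,0,-0.0035,0,-1]], "force": 8}}

```text
time_s: 16.35
ee_pos: [0.57, 0.2509, 0.0685]
eef_rot: [3.14, -0.0, 1.704]
force: [3.0, 0.8, 5.5]
grip_width: 0.0499
```

Call:
{"op": "send_rows", "data": {"series": [[0,0,0,0.001,0,0,-1],[0,0,0,0.002,0,0,-1],[0,0,0,0.003,0,0,-1],[0,0,0,0.003,0,0,-1]]}}

```text
time_s: 16.75
ee_pos: [0.5695, 0.2531, 0.0684]
eef_rot: [3.142, 0.001, 1.703]
force: [0.7, -4.8, 8.1]
grip_width: 0.0501
```

Call:
{"op": "send_rows", "data": {"series": [[0,0,0,0.0,-0.0005,0,-1],[0,0,0,0.0,-0.001,0,-1],[0,0,0,0.0,-0.001,0,-1]]}}

```text
time_s: 17.05
ee_pos: [0.5687, 0.2534, 0.0684]
eef_rot: [3.141, 0.0, 1.704]
force: [3.3, -1.9, 5.6]
grip_width: 0.05
```

Call:
{"op": "send_rows", "data": {"series": [[0,0,0,0.0,-0.0005,0,-1],[0,0,0,0.0,-0.001,0,-1],[0,0,0,0.0,-0.001,0,-1]]}}

```text
time_s: 17.35
ee_pos: [0.5684, 0.2536, 0.0684]
eef_rot: [3.139, -0.0, 1.704]
force: [9.6, 0.3, 1.7]
grip_width: 0.0501
```

Call:
{"op": "send_rows", "data": {"series": [[0,0,0,0.0005,0,0,-1],[0,0,0,0.001,0,0,-1],[0,0,0,0.0015,0,0,-1],[0,0,0,0.0015,0,0,-1]]}}

```text
time_s: 17.75
ee_pos: [0.5683, 0.254, 0.0684]
eef_rot: [3.139, 0.001, 1.703]
force: [9.4, -7.3, 3.2]
grip_width: 0.05
```

```bash
cat > meas.py <<'E'
from fit import *
from mv import *
import sys
def meas(tag,cams=('wrist','side','scene')):
  o=st()
  for n in cams:
    P=pts(snap(n,n[:2]+tag)); N=[.5686,.2527,1.705,.0305]
    CN=[B(-75,75,-25,25,28,40)]
    ca=fit(P,SPARE,[.5690,.2515,1.704,.064],[-90,-35,1],[90,35,14],gate=.006)
    # nest without the tops hidden
    ne=fit(P,NEST+CN,N,[-95,-40,3],[95,40,50],gate=.006)
    d=ca[0]-ne[0]; s,c_=np.sin(ne[0][2]),np.cos(ne[0][2])
    print(n,'car',ca[0].round(4),'nest',ne[0].round(4),'rel',np.round([1e3*(c_*d[0]+s*d[1]),1e3*(-s*d[0]+c_*d[1]),1e3*(d[3]-.034)],1),'yaw',round(d[2],4))
if __name__=='__main__': meas(sys.argv[1])
E
python3 meas.py 12
```

```text
t 17.75 pos [0.5683 0.254  0.0684] rot [3.1393e+00 1.4000e-03 1.7031e+00] F [ 9.4 -7.3  3.2] M [-1.29 -1.75 -0.03] w 0.05 q [ 0.36  0.62  1.44 -0.    1.08  0.23]
wrist car [0.565  0.2558 1.7093 0.0664] nest [0.5677 0.2524 1.7018 0.0323] rel [3.7 2.2 0.1] yaw 0.0074
side car [0.5688 0.2497 1.6976 0.0642] nest [0.5697 0.2511 1.7108 0.0305] rel [-1.2  1.  -0.3] yaw -0.0132
scene car [0.5678 0.2526 1.7037 0.0639] nest [0.5681 0.2533 1.7157 0.0298] rel [-0.7  0.5  0.1] yaw -0.012
```

View pics/wr12.png

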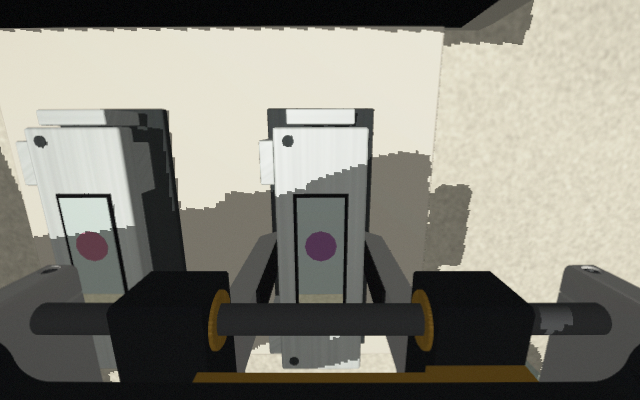

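The wrist view shows the carrier in the nest at (320,240), against the side stop at (266,160) and nearly at the end stop at (310,116). Side contact is at 9 N. I'll push a little further toward the end stop.

Call:
{"op": "send_rows", "data": {"series": [[0,0,0,0,0.0005,0,-1],[0,0,0,0.0005,0.0005,0,-1],[0,0,0,0.001,0.0005,0,-1],[0,0,0,0.001,0.0005,0,-1]], "force": 15}}

```text
time_s: 18.3
ee_pos: [0.5682, 0.2551, 0.0684]
eef_rot: [3.141, 0.001, 1.703]
force: [5.2, -6.8, 5.4]
grip_width: 0.0498
```

Call:
{"op": "send_rows", "data": {"series": [[0,0,0,0.0005,0,0,-1],[0,0,0,0.001,0,0,-1],[0,0,0,0.001,0,0,-1]]}}

```text
time_s: 18.6
ee_pos: [0.5682, 0.2554, 0.0684]
eef_rot: [3.141, 0.002, 1.703]
force: [5.3, -13.1, 7.9]
grip_width: 0.0499
```

Call:
{"op": "send_rows", "data": {"series": [[0,0,0,0.0005,0,0,-1],[0,0,0,0.001,0,0,-1],[0,0,0,0.001,0,0,-1]]}}

```text
time_s: 18.9
ee_pos: [0.5681, 0.2555, 0.0683]
eef_rot: [3.141, 0.004, 1.703]
force: [5.1, -17.2, 8.1]
grip_width: 0.0501
```

End stop reached: the motion has stalled at 17 N. A last small press to the side, then release slowly.

Call:
{"op": "send_rows", "data": {"series": [[0,0,0,0,-0.0005,0,-1],[0,0,0,0,-0.001,0,-1],[0,0,0,0,-0.001,0,-1]]}}

```text
time_s: 19.2
ee_pos: [0.5681, 0.2556, 0.0684]
eef_rot: [3.139, 0.003, 1.702]
force: [13.8, -14.4, 2.6]
grip_width: 0.0502
```

Call:
{"op": "send_rows", "data": {"series": [[0,0,0,0,0.0005,0,-1],[0,0,0,0,0.0005,0,0.3],[0,0,0,0,0.0005,0,0.3],[0,0,0,0,0.0005,0,0.6],[0,0,0,0,0.0005,0,0.6],[0,0,0,0,0.0005,0,0.6],[0,0,0,0,0.0005,0,0.6],[0,0,0,0,0.0005,0,0.6]]}}

```text
time_s: 20.0
ee_pos: [0.5667, 0.258, 0.068]
eef_rot: [-3.141, -0.0, 1.704]
force: [0.6, 0.3, -0.0]
grip_width: 0.0751
```

Call:
{"op": "send_rows", "data": {"series": [[0,0,0,-0.001,0,-0.005,0.6],[0,0,0,-0.002,0,-0.02,0.6],[0,0,0,-0.002,0,-0.05,0.6],[0,0,0,-0.002,0,-0.09,0.6],[0,0,0,-0.03,0,-0.12,0.6],[0,0,0,-0.06,0,-0.14,0.6],[0,0,0,-0.06,0,-0.14,0.6]]}}

```text
time_s: 20.7
ee_pos: [0.5762, 0.1961, 0.2128]
eef_rot: [3.135, -0.0, 1.701]
force: [0.5, 0.8, 0.1]
grip_width: 0.0751
```

```bash
python3 meas.py 13; python3 - <<'E'
from fit import *
for n in ('wr13','si13','sc13'):
    P=pts(pickle.load(open(f'pics/{n}.pkl','rb')))
    print(n,'spare',fit(P,SPARE,[.439,.236,1.703,.064],[-90,-40,1],[90,40,20],gate=.006)[0].round(4))
a=cv2.imread('pics/wr13.png');b=cv2.imread('pics/si13.png')
cv2.imwrite('pics/j13.png',np.hstack([cv2.resize(b[70:270,210:400],(380,400),interpolation=2),cv2.resize(a,(420,400))]))
E
```

```text
t 20.7 pos [0.5762 0.1961 0.2128] rot [ 3.1353e+00 -4.0000e-04  1.7010e+00] F [0.5 0.8 0.1] M [-0.13  0.05 -0.01] w 0.0751 q [ 0.27  0.44  1.36 -0.    1.34  0.14]
wrist car [0.565  0.2559 1.7051 0.0663] nest [0.5675 0.2523 1.7    0.0322] rel [3.8 2.  0.1] yaw 0.0051
side car [0.5671 0.2521 1.7247 0.0639] nest [0.5695 0.2522 1.7092 0.0302] rel [ 0.2  2.4 -0.3] yaw 0.0156
scene car [0.5672 0.2562 1.7087 0.0638] nest [0.5682 0.2544 1.716  0.0298] rel [2.  0.7 0. ] yaw -0.0073
wr13 spare [0.438  0.2375 1.7094 0.0663]
si13 spare [0.439  0.234  1.6942 0.0639]
sc13 spare [0.4398 0.2372 1.6978 0.0642]
```

View pics/j13.png

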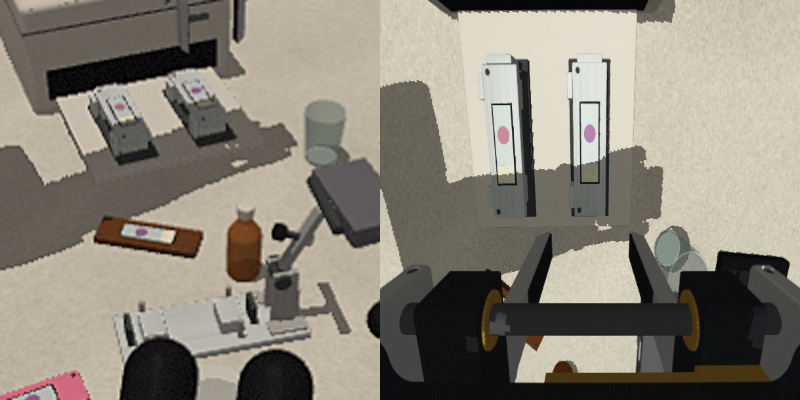

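The fit is biased because it includes the tops of the stops (at seat +3 mm). I'll mask to points above those and look at an enlarged crop.

```bash
python3 - <<'E'
from fit import *
for n in ('wr13','si13','sc13'):
    P=pts(pickle.load(open(f'pics/{n}.pkl','rb')))
    for nm,p0 in (('car',[.5683,.2530,1.704,.064]),('spare',[.439,.236,1.704,.064])):
        r=[]
        P0=P
        zc=.0663 if n[0]=='w' else .064
        L=tf(P,p0[:3]+[zc]); m=(np.abs(L[:,0])<.09)&(np.abs(L[:,1])<.04)&(L[:,2]>.0042)&(L[:,2]<.012)
        q=P[m][:,:2].astype(np.float32); rr=cv2.minAreaRect(q); 
        print(n,nm,m.sum(),np.round(rr[0],4),np.round(rr[1],4),round(rr[2],2))
        N=[p0[0],p0[1],p0[2],zc-.034]
        L=tf(P,N); m2=~((np.abs(L[:,0])<.074)&(np.abs(L[:,1])<.025)&(L[:,2]>.03)) & (L[:,2]<.039)
        print('   nest', fit(P[m2],NEST,N,[-95,-40,3],[95,40,50],gate=.006)[0].round(4))
a=cv2.imread('pics/wr13.png'); c=pickle.load(open('pics/wr13.pkl','rb'))
cv2.imwrite('pics/z13.png',cv2.resize(a[45:225,60:220],(711,600)[:2] if 0 else (533,600),interpolation=2)); 
cv2.imwrite('pics/z13.png',cv2.resize(a[40:140,130:210-0+60],(784,560),interpolation=2))
E
```

```text
wr13 car 7566 [0.5642 0.2549] [0.0565 0.1545] 7.68
   nest [0.5679 0.2525 1.7025 0.032 ]
wr13 spare 7560 [0.4365 0.2377] [0.0578 0.1572] 8.09
   nest [0.4391 0.2352 1.7059 0.032 ]
si13 car 313 [0.5696 0.2484] [0.0587 0.1526] 3.44
   nest [0.5711 0.2452 1.7046 0.0354]
si13 spare 343 [0.438  0.2309] [0.0561 0.1506] 8.44
   nest [0.4408 0.2341 1.7137 0.0304]
sc13 car 737 [0.568 0.253] [0.0557 0.1506] 6.55
   nest [0.5685 0.2537 1.7211 0.0298]
sc13 spare 487 [0.4396 0.2384] [0.056  0.1562] 8.58
   nest [0.4404 0.2364 1.7041 0.0299]
```

View pics/z13.png

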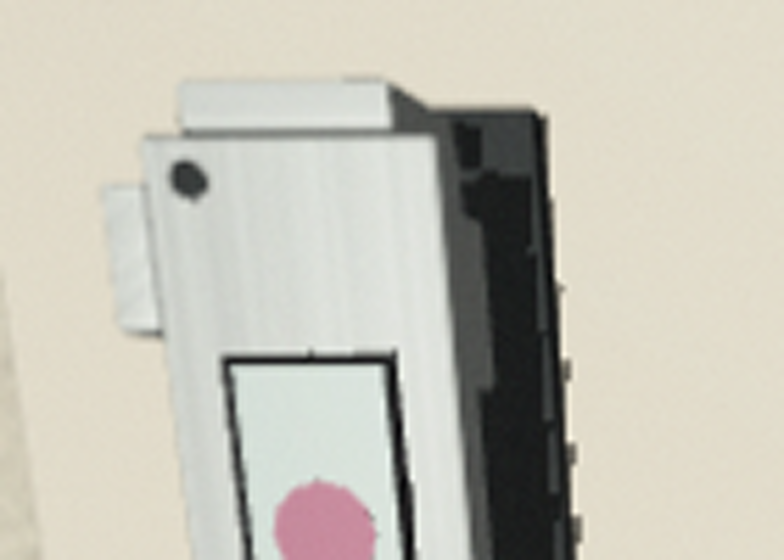

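```bash
python3 - <<'E'
import cv2,numpy as np
a=cv2.imread('pics/wr13.png')
A=cv2.resize(a[45:130,275:365],(400,378),interpolation=2);Bq=cv2.resize(a[130:225,275:365],(400,422),interpolation=2)
cv2.imwrite('pics/z14.png',np.hstack([A,Bq[:378]]))
E
```

```text
(no output)
```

View pics/z14.png

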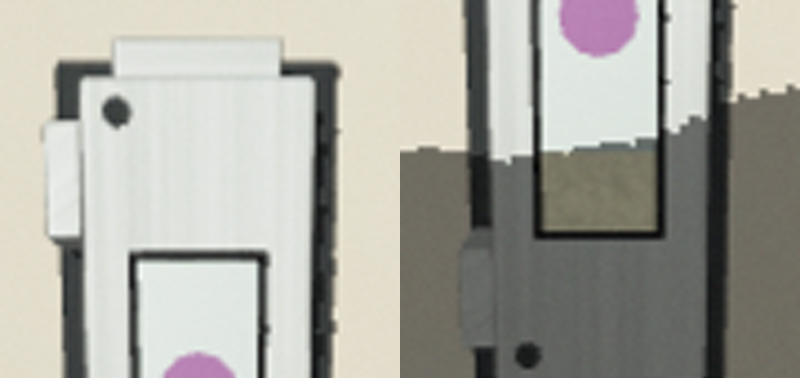

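In the enlarged crops the carrier sits tight against the end stop (195,57) and both side stops (62,180 and 477,290), with a yaw of 1.705 against 1.703 for the nest. In the side view the clamp is still open. The gripper is clear of everything, so I'm handing in.

```bash
python3 - <<'E'
from mv import *
st(); print(ctrl.hand_in())
E
```

```text
t 20.85 pos [0.5744 0.1988 0.2081] rot [-3.1414e+00 -2.0000e-04  1.7035e+00] F [-0.5  0.7 -0.4] M [-0.08  0.1   0.01] w 0.0753 q [0.27 0.44 1.37 0.   1.33 0.14]
the job is handed in; nothing more can be done
None
```

The carrier is in the empty nest, pushed against its side and end stops, and I handed the job in at about 21 s; no verdict was reported.

I lifted the clamp by its cross bar past centre to about 1.88 rad and let go; the pictures show it leaning back open. I then lifted the carrier level, set it down at about 4 N, slid it against the stops and released it.

**Last checks:**
- **Stops:** the side push reached about 14 N, and the end push stalled at about 17 N. Enlarged crops show no gap at either side stop or at the end stop. A gap of up to about 2 mm at the end stop could be hidden by the carrier's top edge.
- **Angle and height:** the wrist camera gave a carrier yaw of 1.705 against 1.703 for the nest. Height was within about 0.3 mm in all three cameras.
- **Other carrier:** it is where it was, within camera error.
- **Bystanders:** none looked moved in the pictures, though I did not measure them.

**Disagreement:** the last depth fits of the carrier's position in the nest scattered by up to about 4 mm between cameras, and their yaw by up to 0.016 rad. The stops and the camera calibration bias these fits, so I relied on the contact forces and the crops.

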